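Gauge the bore of a heating block

ROBOT

A 6-joint arm with a two-finger parallel gripper is mounted at the origin on the work surface. World frame = base frame: x ahead of the robot, y to its left, z up, the work surface at z = 0. Lengths are in m, angles in rad, forces in N, time in s.
With the tool pointing down it reaches from about 0.375 to 0.975 m from the base axis. Payload 3.8 kg.
Tool frame: the origin (TCP) lies at the very end of the fingers, on their centre line; the grasp point (between the pads) lies 19 mm behind it; z points along the fingers, y is the direction in which the jaws open and shut (so a half turn about z gives the same grasp; the last joint's range is limited). The gripper opens to 85 mm and grips with 20 to 120 N. Pads are 22 mm wide; open, the fingers measure 114 mm over their backs; the gripper's body (76 mm by 85 mm) begins 54 mm behind the grasp point. The pads swing forward as they close: fully open they stand 13 mm farther back than shut.
Start: joints at [-1.353, 0.264, 1.604, -0, 1.274, -0.037], TCP at [0.17, -0.653, 0.231] pointing down, gripper open.
Joint ranges: [-2.63, 2.63], [-0.94, 2.18], [0.31, 2.57], [-1.31, 4.45], [0, 2.66], [-2.55, 2.55]. Speed limits (rad/s): [2.57, 2.57, 3.14, 3.14, 3.14, 3.14].

INTERFACE

Orientations are given as a rotation vector (axis times angle).
In Python, from workcell import read_state, read_camera, camera_info, finish_job gives the robot as it stands. The module is installed in compiled form; this text tells all that it offers.
- The arm moves only by the tool play_rows, never from a script. Its argument "motion" is a list of rows, each a list of 5 numbers: the shift along the tool's x, y, z in units of 1000 mm (1.0 is 1000 mm), then the turn about the tool's z in units of 2 pi rad (1.0 is 2 pi rad), then the finger opening in mm, from 0 to 85.4. A call has 1 to 5 rows; each row shifts and turns the commanded pose from where the row before left it, along the tool's axes as they then stand; what a row does not reach is not made up. A row lasts 1/8 s, in which the tool goes at most 62.5 mm and 10.7 degrees, less where a joint would pass 70% of its speed; a pose out of reach is approached as far as the arm can. A call with a number of a shift or a turn outside -1 to 1 is refused whole. A call with a gripper value outside its range is refused whole. The fingers move at their own pace and stop on an object; "squeeze" is the grip in N (left out, the last holds). Time passes only in rows, so rows that do not move let the fingers close. It gives the time, the measured TCP pose, the force and the opening at its end, in the units of the state.
- read_state(): the state, without advancing time (a new reading comes with each control period).
- read_camera(name): name is "side" or "top"; returns the picture (400x640x3 uint8, red, green, blue); there is no depth.
- camera_info(name): a dict with "intrinsics" (3x3 intrinsics, pixels), "pose" (4x4, takes a point from camera to world coordinates). Camera axes: x right, y down, z forward; pixel columns grow to the right and rows downward; lengths in m; the calibration is good to about 2 mm. A picture is of the moment at which its call begins. camera_info takes no time and is no camera call.
- finish_job(): hands the job in, once; it reports no verdict.
The state is a dict: "time": time; "q": joint angles; "joint_vel": joint speeds; "joint_torque": joint torques, N m; "tool_pos": TCP position; "tcp_rot": TCP orientation; "wrist_force": force on the tool from outside, world axes, zero at the start; "torque": the same for the moment, N m; "width": opening from 0.0 (shut) to 1.0 (fully open).
Only numpy, scipy, OpenCV 4.12 (cv2) and the standard library are available. Lean on these libraries where they do the work, as an engineer would, in place of code of your own. Each camera call takes 0.05 s, during which the arm holds its last target. There are 200 camera calls.

TASK

Take the depth rod from its white rack and slide it into the open bore of the metal heating block, pressing gently until the tight plug down the bore has gone all the way home and the rod bottoms for good; do not drop or jab it. Let go and leave the rod standing there, then slide the pointer on the post beside it down until the pointer is level with the top of the rod, and let go. Do not knock over or shift the bottles and the jar.

Things in the scene. Friction and masses are not known exactly. Their poses are not given: they have to be found in the camera images.
- rod_head (a point): Loose steel depth rod, about 100 g, 144 mm long, upright in its rack at the start: a round shaft 12 mm in diameter with a chamfered foot, 110 mm long, below a knurled round head 22 mm in diameter and 34 mm high, to be gripped. This point is the centre of the head, 17 mm below the flat top and 127 mm above the foot; z points up the rod.
- rod_top (a point): Centre of the flat top face of the rod's head. z points out of the top.
- rod_tip (a point): Centre of the foot (lower end face) of the rod. z points up the rod.
- rack: White plastic rod rack, fixed, 70 x 70 mm, 55 mm high, with one hole 15 mm in diameter and 45 mm deep in the middle of its top, in which the rod stands at the start. Origin: centre of its underside.
- bore_mouth (a point): Centre of the mouth of the upright bore, 14 mm in diameter with a 2 mm chamfer, in the top of the fixed aluminium heating block (80 x 80 mm, top 100 mm above the bench). y points along the fixture, away from the post, which is 105 mm off in -y. Clear depth to the plug when home: 50 to 78 mm, different each time, to be felt; there the rod meets a rigid stop.
- plug (a joint): Dark metal plug, a tight fit in the bore. Value: how far it is pushed down; starts at 0 to 0.006 m; 0.012 m is home, on the bore's rigid floor. Stays where left. It slides under a steady push of about 8 N (0.6 N more per 10 mm/s), more than the rod's weight, so the first contact is not the bottom. Never press the rod on the block or plug with more than 30 N.
- pointer_tip (a point): End of the short flat steel pointer (8 mm wide, 4 mm thick) of the slider on the post, half-way through its thickness; it ends 70 mm short of the bore's axis. The upright steel post is 12 mm in diameter, its top 262 mm above the bench. The pointer starts 215 to 240 mm above the bench, above where the rod's top will end.
- pointer_tab (a point): Centre of the slider's grip: a level bar 14 mm thick (along the fixture's x), 24 mm high, sticking out from the post away from the bore (-y) and ending 98 mm from it; this point is 70 mm from the post, level with the pointer tip. Same axes as bore_mouth. Gripped across its thickness from above, moved straight up or down.
- pointer (a joint): Height of the slider on its post: 0 is lowest (pointer tip 140 mm above the bench), 0.10 m highest (240 mm). It is counterbalanced, moves with about 5 N and stays where it is left.
- reagent: Bystander: clear glass bottle with a blue cap, 64 mm in diameter, 130 mm high, loose. Origin: centre of its underside.
- amber: Bystander: small amber bottle with a black cap, 40 mm in diameter, 75 mm high, loose. Origin: centre of its underside.
- jar: Bystander: clear jar with a red lid, 60 mm in diameter, 60 mm high, loose. Origin: centre of its underside.
- block: The whole fixed fixture: heating block, grey base plate (90 mm wide) and post. Origin on the bench, between them: the bore's axis is at y = +90 mm, the post at y = -15 mm, the tab at y = -85 mm in its frame (x = 0 for all).
Mind the look-alikes: they are no part of the job. There is more than one size of the part that bears rod_head; the job needs the smallest.

How it is judged:
On the way:
1. the rod stands in the bore and has pushed the plug home (horizontal distance between rod_tip and bore_mouth below 0.003 m and z of rod_tip in the frame of bore_mouth below -0.046 m and angle between rod_tip's own z axis and vertical below 0.07 rad and value of joint plug above 0.0108 m), for 0.2 s.
At the end, for the whole second after the job is handed in: The rod stands released and at rest in the bore (foot within 3 mm of the bore's axis), on the plug, which is home (pushed down at least 10.8 of its 12 mm); the pointer tip is within 4 mm of the height of the rod's top (all of step 1 and z of rod_top in the frame of pointer_tip between -0.004 and 0.004 m and linear speed of rod below 0.01 m/s); the robot touches nothing.
It fails at once if the rod presses on the block or the plug with more than 30 N (contact force between rod and block above 30 N).
It fails at once if the rod is dropped into the bore (falls faster than 0.35 m/s inside it) (horizontal distance between rod_tip and bore_mouth below 0.008 m and z of rod_tip in the frame of bore_mouth below -0.003 m and linear speed of rod above 0.35 m/s).
It fails at once if the clear bottle is shifted more than 20 mm or tipped (distance of reagent from where it was at the start of the episode above 0.02 m or angle between reagent's own z axis and vertical above 0.35 rad).
It fails at once if the amber bottle is shifted more than 20 mm or tipped (distance of amber from where it was at the start of the episode above 0.02 m or angle between amber's own z axis and vertical above 0.35 rad).
It fails at once if the jar is shifted more than 20 mm or tipped (distance of jar from where it was at the start of the episode above 0.02 m or angle between jar's own z axis and vertical above 0.35 rad).
It also fails if it takes over 58 s, if anything falls off the work surface, if the arm or the gripper's body presses on something with over 40 N, if the wrist force passes 120 N, or if a joint passes its speed limit or range.

## Working session

There is one attempt and no reset: what is moved stays moved. The work goes in short steps, Python scripts to look and compute and a tool call to move; the robot and the scene stay as the last step left them, time stands still between calls to the robot, and variables do not carry over. Pictures are saved under pics/ and viewed, about 8 in all and at most 12, crops included, and the job is handed in when it is done.

Besides the shell and the picture viewer there is one more tool, called after "Call:" as name([rows], argument=value, ...), one row to a line, values as JSON. play_rows: Moves the arm, as the interface text tells. Shifts and turns lie within -1 to 1; 1 stands for 1000 mm of shift or 2 pi rad of turn. Its arguments: {"type":"object","properties":{"motion":{"type":"array","items":{"type":"array","items":{"type":"number"}}},"squeeze":{"type":"number"}},"required":["motion"]}

```bash
mkdir -p pics
python3 - <<'E'
from workcell import *
import cv2,numpy as np
for n in("side","top"):
    im=read_camera(n); cv2.imwrite(f"pics/{n}0.png",im[:,:,::-1])
    c=camera_info(n); print(n,np.round(c["intrinsics"],1).tolist(),np.round(c["pose"],4).tolist())
s=read_state();print({k:np.round(v,4).tolist() for k,v in s.items()})
E
```

```text
side [[513.1, 0.0, 309.0], [0.0, 513.1, 201.0], [0.0, 0.0, 1.0]] [[-0.8645, -0.2699, 0.424, 0.0074], [-0.5025, 0.4827, -0.7173, 1.0091], [-0.011, -0.8332, -0.5529, 0.8924], [0.0, 0.0, 0.0, 1.0]]
top [[457.6, 0.0, 325.4], [0.0, 457.6, 204.8], [0.0, 0.0, 1.0]] [[0.0808, -0.972, 0.2208, 0.3581], [-0.9967, -0.0784, 0.0193, 0.0374], [-0.0015, -0.2217, -0.9751, 1.1315], [0.0, 0.0, 0.0, 1.0]]
{'time': 0.1, 'q': [-1.3529, 0.2647, 1.6052, 0.0, 1.2737, -0.0369], 'joint_vel': [0.0, -0.0013, -0.003, 0.0002, -0.0003, -0.0024], 'joint_torque': [-0.0004, -51.6706, -36.8591, -0.0001, 0.0063, -0.0], 'tool_pos': [0.17, -0.6526, 0.2301], 'tcp_rot': [-3.1141, -0.3988, 0.0002], 'wrist_force': [-0.5808, -0.4599, -0.2947], 'torque': [0.0207, 0.0013, -0.0326], 'width': 1.0013}
```

View pics/side0.png

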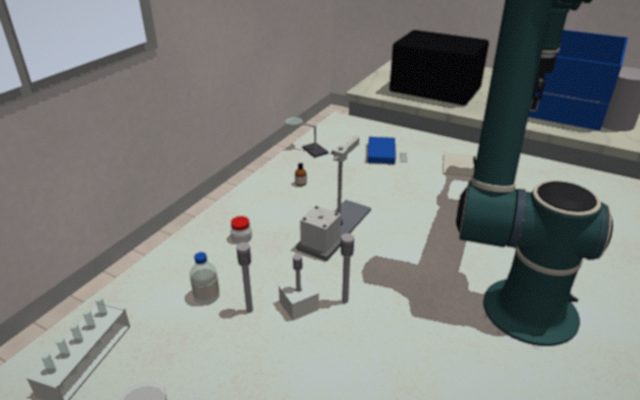

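View pics/top0.png

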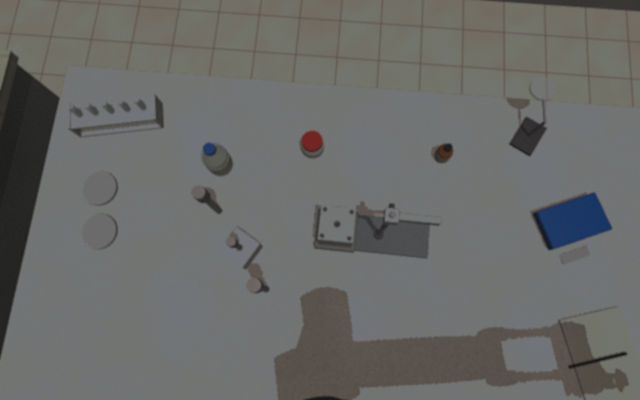

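The side view shows three knurled-head parts:
- Left, at (244,250): tall, standing free on the bench.
- Middle, at (297,262): short, in the white rack.
- Right, at (347,243): tall, standing free on the bench.

The middle one fits: it is the smallest and stands in the white rack. In the top view it is at (232,241), and the block's bore is at about (337,224). I'll confirm this in one enlarged composite crop.

```bash
cat > h.py <<'E'
import numpy as np,cv2
from workcell import *
def proj(n,p):
    c=camera_info(n);T=np.linalg.inv(c["pose"]);q=c["intrinsics"]@(T[:3,:3]@np.asarray(p,float)+T[:3,3]);return q[:2]/q[2]
def ray(n,uv):
    c=camera_info(n);T=np.asarray(c["pose"]);return T[:3,3],T[:3,:3]@np.linalg.inv(c["intrinsics"])@[*uv,1]
def atz(n,uv,z):
    o,d=ray(n,uv);return o+d*(z-o[2])/d[2]
def tri(a,b): # side uv, top uv
    o1,d1=ray("side",a);o2,d2=ray("top",b);d1/=np.linalg.norm(d1);d2/=np.linalg.norm(d2)
    t=np.linalg.lstsq(np.c_[d1,-d2],o2-o1,rcond=None)[0]
    p,q=o1+d1*t[0],o2+d2*t[1];return (p+q)/2,np.linalg.norm(p-q)
E
python3 - <<'E'
import cv2,numpy as np
s=cv2.imread("pics/side0.png");t=cv2.imread("pics/top0.png")
def crop(im,x,y,w,h,k):return cv2.resize(im[y:y+h,x:x+w],None,fx=k,fy=k,interpolation=cv2.INTER_CUBIC)
a=crop(s,225,225,132,100,3);b=crop(t,185,175,132,133,3)
c=crop(s,285,130,100,133,4)[:,:400];d=crop(t,305,190,140,75,2.8)
b=cv2.convertScaleAbs(b,alpha=1.5);d=cv2.convertScaleAbs(d,alpha=1.5)
o=np.zeros((600,800,3),np.uint8)
o[:300,:396]=a; o[300:600,:396]=cv2.convertScaleAbs(crop(t,185,180,132,100,3),alpha=1.5)
c=crop(s,290,130,100,130,3);o[:390,400:700]=c
o[390:600,400:792]=d[:210,:392]
cv2.imwrite("pics/c1.png",o)
E
```

```text
(no output)
```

View pics/c1.png

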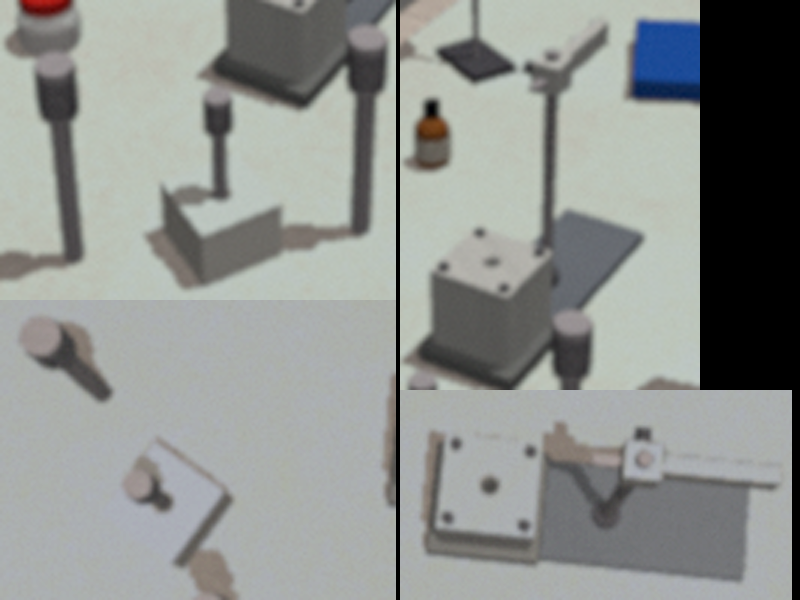

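The crop confirms the smallest rod is the one in the rack. Now I'll triangulate the rod top, the bore and the slider.

Run:
```python
from h import *
S=lambda x,y,ox,oy,k:np.array([(x+.5)/k-.5+ox,(y+.5)/k-.5+oy])
r_s=S(218,97,225,225,3);r_t=S(139,186,185,180,3)
b_s=S(92,262,290,130,3);b_t=S(89,95,305,190,2.8)
P=lambda *a:print(*[np.round(x,4) for x in a])
P("rod top",*tri(r_s,r_t),atz("top",r_t,.154),atz("side",r_s,.154))
P("bore",*tri(b_s,b_t),atz("top",b_t,.1),atz("side",b_s,.1))
# rack top corners (top view), z=.055 : top, right, bottom
for p in[(157,138),(230,193),(180,262)]:P("rack",atz("top",S(*p,185,180,3),.055))
# 4 block screws
for p,q in [((80,233),(130,51)),((45,267),(56,53)),((104,288),(48,127)),((140,249),(124,134))]:
    P("screw",atz("side",S(*p,290,130,3),.1),atz("top",S(*q,305,190,2.8),.1))
# post top / slider
P("post top",atz("top",S(245,69,305,190,2.8),.262),atz("side",S(152,55,290,130,3),.262))
P("tab end mid",atz("top",S(379,85,305,190,2.8),.24))
P("tab end mid side", *tri(S(203,28,290,130,3),S(379,85,305,190,2.8)))
for n in("side","top"):P(n,proj(n,[.17,-.6526,.23]))
```

```text
Traceback (most recent call last):
numpy._core._exceptions._UFuncNoLoopError: ufunc 'multiply' did not contain a loop with signature matching types (dtype('<U7'), dtype('float64')) -> None
```

Run:
```python
from h import *
S=lambda x,y,ox,oy,k:np.array([(x+.5)/k-.5+ox,(y+.5)/k-.5+oy])
r_s=S(218,97,225,225,3);r_t=S(139,186,185,180,3)
b_s=S(92,262,290,130,3);b_t=S(89,95,305,190,2.8)
P=lambda n,*a:print(n,*[np.round(x,4) for x in a])
P("rod top",*tri(r_s,r_t),atz("top",r_t,.154),atz("side",r_s,.154))
P("bore",*tri(b_s,b_t),atz("top",b_t,.1),atz("side",b_s,.1))
for p in[(157,138),(230,193),(180,262)]:P("rack",atz("top",S(*p,185,180,3),.055))
for p,q in [((80,233),(130,51)),((45,267),(56,53)),((104,288),(48,127)),((140,249),(124,134))]:
    P("screw",atz("side",S(*p,290,130,3),.1),atz("top",S(*q,305,190,2.8),.1))
P("post top",atz("top",S(245,69,305,190,2.8),.262),atz("side",S(152,55,290,130,3),.262))
P("tab end", *tri(S(203,28,290,130,3),S(379,85,305,190,2.8)))
P("tall1",atz("top",(201,193),.2),"tall2") if 0 else None
P("tall1",*tri((243.7,247),(199,192)));P("tall2",*tri((347,238),(254,285)))
P("reag",*tri((201,257),(210,149)));P("jar",*tri((241,222),(312,141)))
```

```text
rod top [0.484  0.2545 0.1493] 0.0033 [0.4819 0.2528 0.154 ] [0.4827 0.2596 0.154 ]
bore [0.5509 0.0294 0.0973] 0.0018 [0.5496 0.0291 0.1   ] [0.55   0.0329 0.1   ]
rack [0.5338 0.2652 0.055 ]
rack [0.4947 0.2023 0.055 ]
rack [0.4377 0.2352 0.055 ]
screw [ 0.5818 -0.0017  0.1   ] [ 0.589  -0.0018  0.1   ]
screw [0.5826 0.0599 0.1   ] [0.5824 0.0589 0.1   ]
screw [0.522  0.0619 0.1   ] [0.5205 0.0604 0.1   ]
screw [ 0.5222 -0.0058  0.1   ] [ 0.5197 -0.0016  0.1   ]
post top [ 0.5464 -0.0759  0.262 ] [ 0.5457 -0.0669  0.262 ]
tab end [ 0.5469 -0.1736  0.2411] 0.0004
tall1 [0.5776 0.3259 0.1913] 0.0012
tall2 [0.3945 0.1874 0.192 ] 0.0031
reag [0.6992 0.337  0.121 ] 0.0025
jar [0.7623 0.1055 0.054 ] 0.0009
```

Call:
play_rows([
  [0.0368, -0.0421, -0.014, -0.028, 60],
  [0.0436, -0.035, -0.014, -0.028, 60],
  [0.049, -0.0268, -0.014, -0.028, 60],
  [0.0529, -0.0179, -0.014, -0.028, 60],
  [0.0553, -0.0082, -0.014, -0.028, 60],
], squeeze=40)

```text
time: 0.72
tool_pos: [0.2954, -0.4013, 0.3012]
tcp_rot: [-2.645, -1.695, -0.0]
wrist_force: [0.9, 0.2, 1.0]
width: 0.704
```

Call:
play_rows([
  [0.058, 0.0064, 0, -0.028, 60],
  [0.056, 0.0164, 0, -0.028, 60],
  [0.0522, 0.026, 0, -0.0126, 60],
  [0.05, 0.025, 0, 0, 60],
  [0.055, 0.02, 0, 0, 60],
])

```text
time: 1.35
tool_pos: [0.432, -0.1472, 0.3009]
tcp_rot: [-2.227, -2.215, 0.0]
wrist_force: [0.9, 0.2, -0.6]
width: 0.702
```

Call:
play_rows([
  [0.06, 0.008, 0, 0, 60],
  [0.06, 0.008, 0, 0, 60],
  [0.06, 0.008, 0, 0, 60],
  [0.06, 0.008, 0, 0, 60],
  [0.06, 0.008, 0, 0, 60],
])

```text
time: 1.98
tool_pos: [0.4728, 0.1528, 0.301]
tcp_rot: [2.227, 2.216, -0.0]
wrist_force: [0.2, 0.0, 0.3]
width: 0.702
```

Call:
play_rows([
  [0.051, 0.005, 0, 0, 60],
  [0.051, 0.005, 0.02, 0, 60],
  [0, 0, 0.05, 0, 60],
  [0, 0, 0.02, 0, 60],
  [0, 0, 0, 0, 60],
])

```text
time: 2.6
tool_pos: [0.4822, 0.2517, 0.2092]
tcp_rot: [-2.227, -2.214, 0.007]
wrist_force: [0.2, -0.8, 0.9]
width: 0.7
```

Run:
```python
from h import *
s=read_state();p=s["tool_pos"];print(np.round(p,4))
def crop(im,x,y,w,h,k):return cv2.resize(im[y:y+h,x:x+w],None,fx=k,fy=k,interpolation=cv2.INTER_CUBIC)[:,:,::-1]
a=crop(read_camera("side"),240,170,130,150,4);b=cv2.convertScaleAbs(crop(read_camera("top"),190,190,66,100,4),alpha=1.5)
print(proj("side",p),proj("top",p))
o=np.zeros((600,790,3),np.uint8);o[:,:520]=a;o[:400,525:789]=b;cv2.imwrite("pics/c2.png",o)
```

```text
[0.4822 0.2517 0.2092]
[298.7901128 235.5538298] [226.04644498 237.67474636]
```

View pics/c2.png

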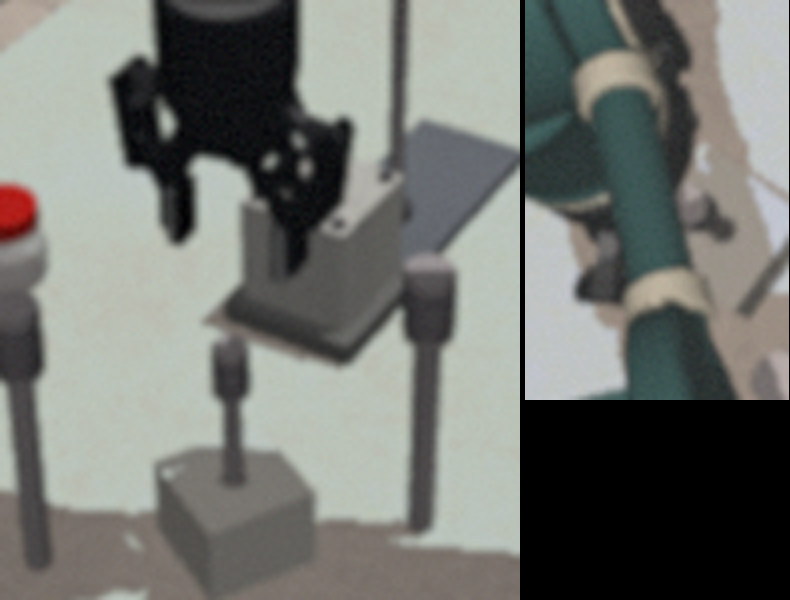

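Call:
play_rows([
  [0.003, 0.001, 0.03, 0, 60],
  [0, 0, 0.04, 0, 60],
  [0, 0, 0.021, 0, 45],
  [0, 0, 0, 0, 32],
  [0, 0, 0, 0, 26],
])

```text
time: 3.32
tool_pos: [0.4865, 0.2562, 0.1228]
tcp_rot: [2.227, 2.214, 0.006]
wrist_force: [-0.1, 0.1, -0.3]
width: 0.305
```

Call:
play_rows([
  [0, 0, 0, 0, 15],
  [0, 0, 0, 0, 10],
  [0, 0, 0, 0, 10],
  [0, 0, 0, 0, 10],
  [0, 0, 0, 0, 10],
], squeeze=40)

```text
time: 3.95
tool_pos: [0.4862, 0.2566, 0.123]
tcp_rot: [2.226, 2.215, 0.006]
wrist_force: [-1.3, 0.6, 6.3]
width: 0.246
```

Call:
play_rows([
  [0, 0, -0.01, 0, 10],
  [0, 0, -0.03, 0, 10],
  [0, 0, -0.035, 0, 10],
  [0, 0, -0.035, 0, 10],
  [0, 0, -0.03, 0, 10],
], squeeze=60)

```text
time: 4.58
tool_pos: [0.485, 0.2559, 0.2626]
tcp_rot: [2.227, 2.215, 0.003]
wrist_force: [0.7, 0.4, -1.1]
width: 0.243
```

Call:
play_rows([
  [-0.03, 0.012, 0, 0, 10],
  [-0.055, 0.014, 0, 0, 10],
  [-0.055, 0.014, 0, 0, 10],
  [-0.055, 0.014, 0, 0, 10],
  [-0.031, 0.011, 0, 0, 10],
])

```text
time: 5.2
tool_pos: [0.5488, 0.0268, 0.2611]
tcp_rot: [2.229, 2.213, 0.001]
wrist_force: [0.4, 0.0, -1.1]
width: 0.236
```

Call:
play_rows([
  [0, 0, 0.01, 0, 10],
  [0, 0, 0.01, 0, 10],
  [0, 0, 0.005, 0, 10],
  [0, 0, 0, 0, 10],
])

```text
time: 5.7
tool_pos: [0.5477, 0.0304, 0.2344]
tcp_rot: [-2.225, -2.216, 0.002]
wrist_force: [0.3, 0.2, -0.9]
width: 0.242
```

Run:
```python
from h import *
s=read_state();p=s["tool_pos"];print(np.round(p,4),s["tcp_rot"],s["wrist_force"])
def crop(im,x,y,w,h,k):return cv2.resize(im[y:y+h,x:x+w],None,fx=k,fy=k,interpolation=cv2.INTER_CUBIC)[:,:,::-1]
i=read_camera("side");j=read_camera("top");np.savez("v3.npz",i=i,j=j)
a=crop(i,280,140,85,100,6);b=cv2.convertScaleAbs(crop(j,300,180,46,100,6),alpha=1.5)
print(proj("side",p),proj("top",p))
for z in(.1,.13,.15):print(z,proj("side",[p[0],p[1],z]),proj("top",[p[0],p[1],z]))
o=np.zeros((600,790,3),np.uint8);o[:,:510]=a;o[:,512:788]=b;cv2.imwrite("pics/c3.png",o)
```

```text
[0.5477 0.0304 0.2344] [-2.22478746e+00 -2.21639452e+00  1.72918011e-03] [ 0.25480043  0.20967115 -0.89496724]
[321.66602061 173.28890333] [337.23663306 212.26823517]
0.1 [321.53529786 216.76870223] [335.84651443 224.34451294]
0.13 [321.5632249  207.47986901] [336.12571265 221.91905434]
0.15 [321.58222658 201.15970184] [336.32093094 220.22314849]
```

View pics/c3.png

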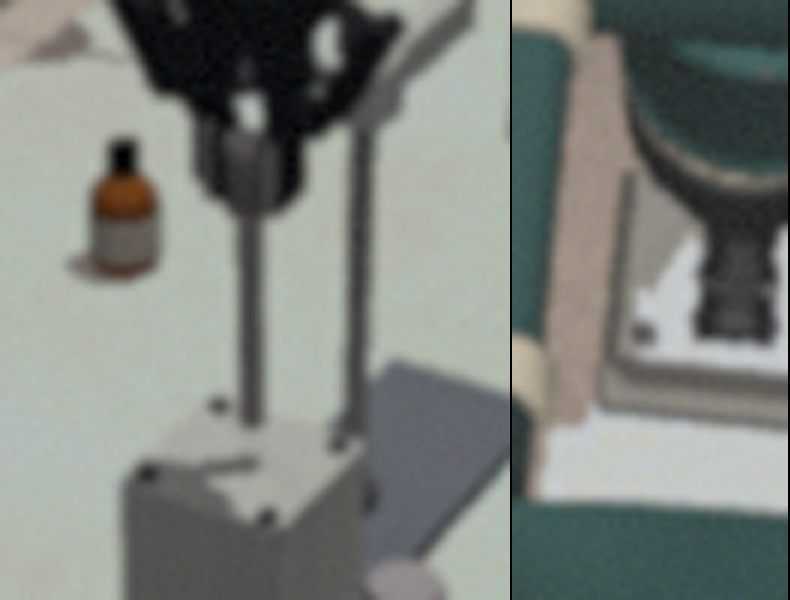

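Run:
```python
from h import *
v=np.load("v3.npz")
S0=cv2.cvtColor(cv2.imread("pics/side0.png"),6).astype(float);T0=cv2.cvtColor(cv2.imread("pics/top0.png"),6).astype(float)
S3=cv2.cvtColor(v["i"],7).astype(float)
def blob(g,u,r=5):
    x,y=np.round(u).astype(int);w=g[y-r:y+r+1,x-r:x+r+1];d=np.clip(np.percentile(w,60)-w-8,0,None)
    Y,X=np.mgrid[-r:r+1,-r:r+1];m=(X**2+Y**2<=r*r);d=d*m
    return np.array([x+(d*X).sum()/d.sum(),y+(d*Y).sum()/d.sum()])
sc=[(316.3,207.3),(304.7,218.7),(324.3,225.7),(336.3,212.7)];tc=[(351,208.2),(324.7,208.6),(321.8,235),(349,237.5)]
for n,g,l,r in(("side",S0,sc,3),("side",S3,sc,3),("top",T0,tc,4)):
    b=[blob(g,p,r) for p in l];print(n,np.round(b,2).tolist(),np.round([atz(n,p,.1) for p in b],4)[:,:2].tolist(),"mean",np.round(np.mean([atz(n,p,.1) for p in b],0),4),np.mean(b,0))
for n,g,p in(("side",S0,(320.4,217)),("top",T0,(336.8,223.9))):
    b=blob(g,p,5);print("bore",n,b,atz(n,b,.1))
for r in range(182,208,4):
    w=np.clip(150-S3[r:r+4,312:332].mean(0),0,None);bg=np.median(S3[r:r+4,308:314]);w=np.clip(bg-10-S3[r:r+4,312:332].mean(0),0,None);print(r+1.5,(w*np.arange(312,332)).sum()/w.sum())
```

```text
side [[316.14, 207.29], [304.01, 219.06], [323.88, 226.31], [336.6, 212.3]] [[0.5824, -0.0017], [0.5832, 0.0623], [0.5216, 0.0649], [0.5224, -0.0077]] mean [0.5524 0.0295 0.1   ] [320.15878716 216.23883337]
side [[316.4, 207.26], [304.23, 218.88], [323.83, 226.94], [336.63, 212.27]] [[0.5818, -0.0021], [0.5831, 0.0613], [0.5204, 0.0674], [0.5224, -0.0079]] mean [0.5519 0.0297 0.1   ] [320.2715207  216.33611636]
top [[351.1, 210.74], [324.53, 208.78], [321.45, 235.22], [348.8, 238.06]] [[0.5823, -0.0022], [0.582, 0.0592], [0.52, 0.0612], [0.5185, -0.0014]] mean [0.5507 0.0292 0.1   ] [336.46989007 223.20091445]
bore side [320.27173913 216.87092391] [0.55044173 0.0324681  0.1       ]
bore top [336.66322009 223.69497784] [0.54938769 0.02865801 0.1       ]
183.5 321.2393111638955
187.5 321.3258209916291
191.5 321.3333333333333
195.5 321.4012121212121
199.5 321.43290043290045
203.5 321.448427672956
207.5 319.7013041649138
```

Call:
play_rows([
  [0.0016, 0.0028, 0.005, 0, 10],
  [0, 0, 0.005, 0, 10],
  [0, 0, 0.003, 0, 10],
  [0, 0, 0, 0, 10],
  [0, 0, 0, 0, 10],
])

```text
time: 6.42
tool_pos: [0.5513, 0.031, 0.2224]
tcp_rot: [2.227, 2.215, 0.0]
wrist_force: [0.4, -0.1, -1.3]
width: 0.24
```

Run:
```python
from h import *
s=read_state();p=s["tool_pos"];print(np.round(p,4),s["tcp_rot"],s["wrist_force"])
def crop(im,x,y,w,h,k):return cv2.resize(im[y:y+h,x:x+w],None,fx=k,fy=k,interpolation=cv2.INTER_CUBIC)[:,:,::-1]
i=read_camera("side");S3=cv2.cvtColor(i,7).astype(float)
for r in range(184,212,4):
    bg=np.median(S3[r:r+4,308:314]);w=np.clip(bg-10-S3[r:r+4,312:332].mean(0),0,None);print(r+1.5,(w*np.arange(312,332)).sum()/w.sum())
cv2.imwrite("pics/c4.png",crop(i,290,180,60,55,10))
```

```text
[0.5513 0.031  0.2224] [2.22743647e+00 2.21532783e+00 1.17880366e-04] [ 0.44972702 -0.08628795 -1.28386794]
185.5 319.79010137149675
189.5 319.8403019744483
193.5 319.8805970149254
197.5 319.9841872232764
201.5 319.94032663316585
205.5 319.05462962962963
209.5 319.66324200913243
```

View pics/c4.png

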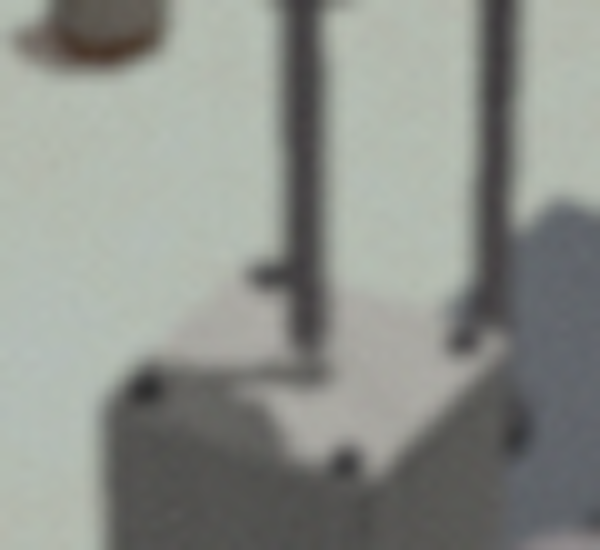

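Call:
play_rows([
  [0.0004, -0.0008, 0.003, 0, 10],
  [0, 0, 0.003, 0, 10],
  [0, 0, 0.002, 0, 10],
  [0, 0, 0.001, 0, 10],
  [0, 0, 0.001, 0, 10],
])

```text
time: 7.1
tool_pos: [0.5505, 0.0314, 0.2122]
tcp_rot: [-2.227, -2.216, -0.0]
wrist_force: [-0.1, -0.0, -1.8]
width: 0.243
```

Call:
play_rows([
  [0, 0, 0.001, 0, 10],
  [0, 0, 0.001, 0, 10],
  [0, 0, 0.001, 0, 10],
  [0, 0, 0.0, 0, 10],
])

```text
time: 7.6
tool_pos: [0.5507, 0.0313, 0.2094]
tcp_rot: [2.227, 2.215, 0.001]
wrist_force: [0.3, -0.7, -0.8]
width: 0.236
```

Call:
play_rows([
  [0, 0, 0.001, 0, 10],
  [0, 0, 0.001, 0, 10],
  [0, 0, 0.001, 0, 10],
  [0, 0, 0.001, 0, 10],
  [0, 0, 0.0, 0, 10],
])

```text
time: 8.22
tool_pos: [0.5506, 0.0314, 0.2052]
tcp_rot: [2.227, 2.215, 0.0]
wrist_force: [1.3, -0.5, -1.4]
width: 0.236
```

Call:
play_rows([
  [0, 0, 0.002, 0, 10],
  [0, 0, 0.002, 0, 10],
  [0, 0, 0.002, 0, 10],
  [0, 0, 0.0, 0, 10],
])

```text
time: 8.72
tool_pos: [0.5505, 0.0314, 0.199]
tcp_rot: [2.227, 2.216, -0.0]
wrist_force: [1.9, -0.8, -2.3]
width: 0.24
```

Call:
play_rows([
  [-0.0003, 0.0005, 0.004, 0, 10],
  [0, 0, 0.005, 0, 10],
  [0, 0, 0.005, 0, 10],
  [0, 0, 0.003, 0, 10],
  [0, 0, 0.001, 0, 10],
])

```text
time: 9.35
tool_pos: [0.5507, 0.0311, 0.1809]
tcp_rot: [-2.227, -2.215, 0.001]
wrist_force: [-0.1, 0.2, -0.5]
width: 0.239
```

Call:
play_rows([
  [0, 0, 0.001, 0, 10],
  [0, 0, 0.001, 0, 10],
  [0, 0, 0.001, 0, 10],
  [0, 0, 0.001, 0, 10],
  [0, 0, 0, 0, 10],
])

```text
time: 9.98
tool_pos: [0.5509, 0.0311, 0.1771]
tcp_rot: [-2.227, -2.215, 0.0]
wrist_force: [0.5, 0.1, -1.6]
width: 0.243
```

Call:
play_rows([
  [0, 0, 0.0012, 0, 10],
  [0, 0, 0.0012, 0, 10],
  [0, 0, 0.0012, 0, 10],
  [0, 0, 0.0012, 0, 10],
  [0, 0, 0.0012, 0, 10],
])

```text
time: 10.6
tool_pos: [0.551, 0.0311, 0.1712]
tcp_rot: [-2.227, -2.215, 0.0]
wrist_force: [-0.7, 0.2, -0.9]
width: 0.236
```

Call:
play_rows([
  [0, 0, 0.0012, 0, 10],
  [0, 0, 0.0012, 0, 10],
  [0, 0, 0.0012, 0, 10],
  [0, 0, 0.0012, 0, 10],
])

```text
time: 11.1
tool_pos: [0.551, 0.0311, 0.1664]
tcp_rot: [-2.227, -2.216, -0.0]
wrist_force: [0.3, -0.3, -1.8]
width: 0.24
```

Call:
play_rows([
  [0, 0, 0.001, 0, 10],
  [0, 0, 0.001, 0, 10],
  [0, 0, 0.001, 0, 10],
  [0, 0, 0.001, 0, 10],
  [0, 0, 0.001, 0, 10],
])

```text
time: 11.72
tool_pos: [0.551, 0.0311, 0.1614]
tcp_rot: [2.227, 2.216, 0.0]
wrist_force: [-0.5, -0.3, -1.4]
width: 0.237
```

Call:
play_rows([
  [0, 0, 0.001, 0, 10],
  [0, 0, 0.001, 0, 10],
  [0, 0, 0.001, 0, 10],
  [0, 0, 0.001, 0, 10],
])

```text
time: 12.22
tool_pos: [0.551, 0.0311, 0.1574]
tcp_rot: [2.227, 2.216, 0.0]
wrist_force: [-0.2, 0.4, -0.9]
width: 0.239
```

Call:
play_rows([
  [0, 0, 0.001, 0, 10],
  [0, 0, 0.001, 0, 10],
  [0, 0, 0.001, 0, 10],
  [0, 0, 0.001, 0, 10],
])

```text
time: 12.72
tool_pos: [0.551, 0.0311, 0.1534]
tcp_rot: [-2.227, -2.216, -0.0]
wrist_force: [0.4, -0.7, -0.9]
width: 0.237
```

Call:
play_rows([
  [0, 0, 0.001, 0, 10],
  [0, 0, 0.001, 0, 10],
  [0, 0, 0.001, 0, 10],
  [0, 0, 0.001, 0, 10],
])

```text
time: 13.22
tool_pos: [0.551, 0.0311, 0.1494]
tcp_rot: [-2.227, -2.216, 0.0]
wrist_force: [0.8, -0.3, -1.9]
width: 0.244
```

Call:
play_rows([
  [0, 0, 0.001, 0, 10],
  [0, 0, 0.001, 0, 10],
  [0, 0, 0.001, 0, 10],
])

```text
time: 13.6
tool_pos: [0.5511, 0.0311, 0.1467]
tcp_rot: [2.227, 2.215, 0.0]
wrist_force: [-0.1, -0.1, 3.8]
width: 0.24
```

Call:
play_rows([
  [0, 0, 0.001, 0, 10],
  [0, 0, 0.001, 0, 10],
  [0, 0, 0.001, 0, 10],
])

```text
time: 13.98
tool_pos: [0.5515, 0.0312, 0.1451]
tcp_rot: [2.227, 2.215, 0.001]
wrist_force: [-2.9, 0.2, 7.0]
width: 0.241
```

Call:
play_rows([
  [0, -0.0004, 0.001, 0, 10],
  [0, 0, 0.001, 0, 10],
  [0, 0, 0.001, 0, 10],
])

```text
time: 14.35
tool_pos: [0.5514, 0.0311, 0.1423]
tcp_rot: [2.226, 2.215, 0.002]
wrist_force: [-1.6, -0.4, 6.9]
width: 0.238
```

Call:
play_rows([
  [0, 0, 0.001, 0, 10],
  [0, 0, 0.001, 0, 10],
])

```text
time: 14.6
tool_pos: [0.5514, 0.0311, 0.1403]
tcp_rot: [2.226, 2.215, 0.002]
wrist_force: [-2.0, -0.1, 7.3]
width: 0.238
```

Call:
play_rows([
  [0, -0.0002, 0.001, 0, 10],
  [0, 0, 0.001, 0, 10],
])

```text
time: 14.85
tool_pos: [0.5514, 0.0312, 0.1384]
tcp_rot: [2.226, 2.214, 0.003]
wrist_force: [-1.7, -0.1, 7.8]
width: 0.24
```

Call:
play_rows([
  [0, 0, 0.001, 0, 10],
  [0, 0, 0.001, 0, 10],
])

```text
time: 15.1
tool_pos: [0.5515, 0.0312, 0.1368]
tcp_rot: [2.226, 2.214, 0.003]
wrist_force: [-2.9, -1.0, 12.0]
width: 0.241
```

Call:
play_rows([
  [0, 0, 0.0008, 0, 10],
  [0, 0, 0, 0, 10],
])

```text
time: 15.35
tool_pos: [0.5517, 0.0312, 0.1366]
tcp_rot: [2.226, 2.214, 0.003]
wrist_force: [-2.8, 0.2, 12.3]
width: 0.241
```

Call:
play_rows([
  [0, 0, 0.0005, 0, 10],
  [0, 0, 0, 0, 10],
])

```text
time: 15.6
tool_pos: [0.5518, 0.0311, 0.1365]
tcp_rot: [2.226, 2.214, 0.003]
wrist_force: [-3.0, 0.1, 13.8]
width: 0.236
```

Call:
play_rows([
  [0, 0, 0.0005, 0, 10],
  [0, 0, 0, 0, 10],
  [0, 0, 0, 0, 10],
])

```text
time: 15.98
tool_pos: [0.5519, 0.0311, 0.1363]
tcp_rot: [2.226, 2.214, 0.004]
wrist_force: [-4.2, 0.1, 15.9]
width: 0.239
```

Call:
play_rows([
  [0, 0, -0.0015, 0, 10],
  [0, -0.0005, -0.0015, 0, 10],
  [0, 0, 0, 0, 26],
  [0, 0, 0, 0, 35],
  [0, 0, 0, 0, 45],
])

```text
time: 16.6
tool_pos: [0.5496, 0.0311, 0.1352]
tcp_rot: [-2.227, -2.215, 0.001]
wrist_force: [-0.1, 0.5, -0.1]
width: 0.529
```

Call:
play_rows([
  [0, 0, -0.01, 0, 50],
  [0, 0, -0.03, 0, 50],
  [0, 0, -0.045, 0, 50],
  [0, 0, -0.05, 0, 50],
  [0, 0, -0.03, 0, 50],
])

```text
time: 17.23
tool_pos: [0.551, 0.0312, 0.3048]
tcp_rot: [2.225, 2.213, 0.006]
wrist_force: [0.3, 0.1, -0.2]
width: 0.58
```

Call:
play_rows([
  [-0.03, 0, -0.01, 0, 50],
  [-0.05, 0, 0, 0, 50],
  [-0.055, 0.001, 0, 0, 50],
  [-0.04, 0.001, 0, 0, 50],
  [0, 0, 0, 0, 50],
])

```text
time: 17.85
tool_pos: [0.5508, -0.1465, 0.3112]
tcp_rot: [2.231, 2.211, -0.0]
wrist_force: [-0.2, 0.8, -0.5]
width: 0.586
```

Run:
```python
from h import *
s=read_state();p=s["tool_pos"];print(np.round(p,4),s["wrist_force"])
def crop(im,x,y,w,h,k):return cv2.resize(im[y:y+h,x:x+w],None,fx=k,fy=k,interpolation=cv2.INTER_CUBIC)[:,:,::-1]
i=read_camera("side");j=read_camera("top")
a=crop(i,290,110,80,120,5);b=cv2.convertScaleAbs(crop(j,310,185,65,80,6),alpha=1.5)
o=np.zeros((600,795,3),np.uint8);o[:,:400]=a;o[:480,402:792]=b;cv2.imwrite("pics/c5.png",o)
```

```text
[ 0.5508 -0.1465  0.3112] [-0.19973126  0.78772423 -0.53343104]
```

View pics/c5.png

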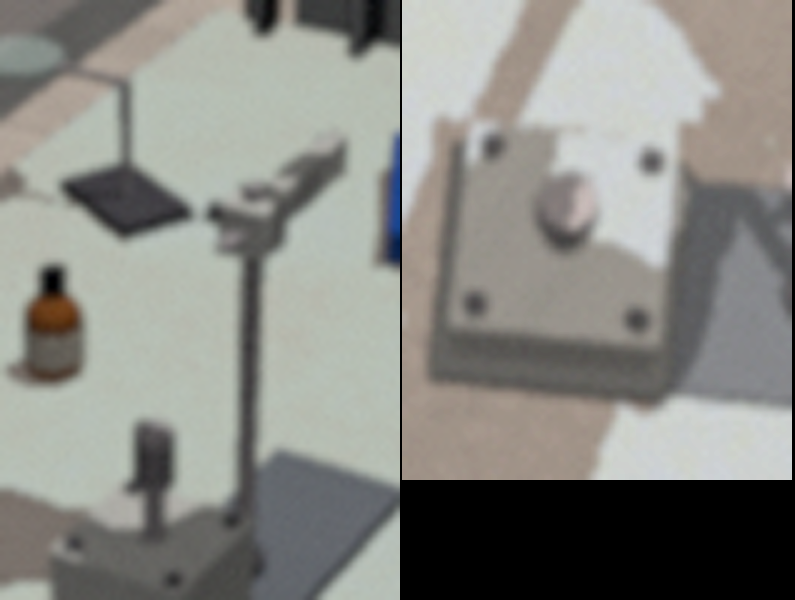

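```bash
cat >> h.py <<'E'
from scipy.optimize import minimize_scalar
def zat(n,x,y,uv): # height at known x,y from pixel row
    return minimize_scalar(lambda z:(proj(n,[x,y,z])[1]-uv[1])**2,bounds=(0,.4),method="bounded").x
E
python3 - <<'E'
from h import *
S=lambda x,y,ox,oy,k:np.array([(x+.5)/k-.5+ox,(y+.5)/k-.5+oy])
rs=S(155,427,290,110,5);rt=S(165,207,310,185,6)
print("rod top",tri(rs,rt),zat("side",.551,.0305,rs),atz("side",rs,.1675),atz("top",rt,.1675))
print("known rack top z check",zat("side",.484,.2545,(297.3,257)))
ps=S(228,240,290,110,5);print("tip z",zat("side",.5498,-.0405,ps),ps,proj("side",[.5498,-.0405,.23]))
for y in(-.144,-.172):print("tab top z",y,zat("side",.547,y,S(*((300,178) if y>-.15 else (335,140)),290,110,5)),proj("side",[.547,y,.24]))
print("post top",zat("side",.547,-.0745,S(257,192,290,110,5)),proj("side",[.547,-.0745,.262]))
E
```

```text
rod top (array([0.5487576 , 0.02984867, 0.16803688]), np.float64(0.00402615076056442)) 0.16819995335217905 [0.55125688 0.02940308 0.1675    ] [0.54696173 0.02909078 0.1675    ]
known rack top z check 0.14979637002049065
tip z 0.24487520070565713 [335.2 157.6] [334.04895651 162.57827733]
tab top z -0.144 0.2349709622428947 [352.53190393 143.57277198]
tab top z -0.172 0.24605332233345759 [356.94897092 139.54937238]
post top 0.2581614823794793 [341.20242079 146.70539566]
```

The rod stands in the bore, with its top at about z 0.168. The camera is only good to about 3 mm/px, so I'll touch the tab and then the rod top with shut fingers to get exact heights.

Call:
play_rows([
  [0, -0.003, 0.015, 0, 0],
  [0, 0, 0.015, 0, 0],
  [0, 0, 0.01, 0, 0],
  [0, 0, 0.005, 0, 0],
  [0, 0, 0, 0, 0],
], squeeze=20)

```text
time: 18.58
tool_pos: [0.5478, -0.1436, 0.2651]
tcp_rot: [-2.226, -2.215, 0.001]
wrist_force: [-0.6, -0.2, 0.7]
width: -0.001
```

Call:
play_rows([
  [0, 0, 0.003, 0, 0],
  [0, 0, 0.003, 0, 0],
  [0, 0, 0.002, 0, 0],
  [0, 0, 0.002, 0, 0],
  [0, 0, 0, 0, 0],
])

```text
time: 19.2
tool_pos: [0.5478, -0.1439, 0.2555]
tcp_rot: [-2.227, -2.215, 0.0]
wrist_force: [-0.4, -0.4, -1.4]
width: 0.002
```

Call:
play_rows([
  [0, 0, 0.0015, 0, 0],
  [0, 0, 0.0015, 0, 0],
  [0, 0, 0.0015, 0, 0],
  [0, 0, 0.0015, 0, 0],
])

```text
time: 19.7
tool_pos: [0.548, -0.1439, 0.2506]
tcp_rot: [2.227, 2.215, 0.0]
wrist_force: [-2.0, 1.1, 5.3]
width: -0.001
```

Call:
play_rows([
  [0, 0, 0.0015, 0, 0],
  [0, 0, 0.0015, 0, 0],
  [0, 0, 0.0015, 0, 0],
])

```text
time: 20.08
tool_pos: [0.548, -0.1439, 0.2462]
tcp_rot: [2.227, 2.215, 0.0]
wrist_force: [-1.3, 1.5, 5.4]
width: -0.0
```

Call:
play_rows([
  [0, 0, -0.03, 0, 0],
  [0, 0, -0.03, 0, 0],
  [0.055, 0.001, 0, 0, 0],
  [0.06, 0.001, 0, 0, 0],
  [0.06, 0.001, 0, 0, 0],
])

```text
time: 20.7
tool_pos: [0.5519, 0.0325, 0.3052]
tcp_rot: [2.228, 2.214, 0.001]
wrist_force: [1.0, -0.2, 0.2]
width: -0.002
```

Call:
play_rows([
  [0, 0, 0, 0, 0],
  [0, 0, 0.04, 0, 0],
  [0, 0, 0.04, 0, 0],
  [0, 0, 0.02, 0, 0],
  [0, 0, 0.01, 0, 0],
])

```text
time: 21.32
tool_pos: [0.5515, 0.0304, 0.1941]
tcp_rot: [-2.228, -2.214, 0.002]
wrist_force: [0.4, -0.4, 0.3]
width: -0.001
```

Call:
play_rows([
  [0, 0, 0.004, 0, 0],
  [0, 0, 0.004, 0, 0],
  [0, 0, 0.003, 0, 0],
  [0, 0, 0.001, 0, 0],
  [0, 0, 0.001, 0, 0],
])

```text
time: 21.95
tool_pos: [0.5521, 0.0312, 0.1825]
tcp_rot: [2.227, 2.215, 0.001]
wrist_force: [-0.2, 0.1, 0.4]
width: -0.002
```

Call:
play_rows([
  [0, 0, 0.001, 0, 0],
  [0, 0, 0.001, 0, 0],
  [0, 0, 0.001, 0, 0],
  [0, 0, 0.001, 0, 0],
])

```text
time: 22.45
tool_pos: [0.5519, 0.0311, 0.1781]
tcp_rot: [-2.227, -2.216, -0.0]
wrist_force: [0.7, -1.2, -0.9]
width: -0.002
```

Call:
play_rows([
  [0, 0, 0.001, 0, 0],
  [0, 0, 0.001, 0, 0],
  [0, 0, 0.001, 0, 0],
  [0, 0, 0.001, 0, 0],
])

```text
time: 22.95
tool_pos: [0.5519, 0.0311, 0.1741]
tcp_rot: [-2.227, -2.216, -0.0]
wrist_force: [-0.2, -0.3, 0.3]
width: 0.002
```

Call:
play_rows([
  [0, 0, 0.001, 0, 0],
  [0, 0, 0.001, 0, 0],
  [0, 0, 0.001, 0, 0],
])

```text
time: 23.32
tool_pos: [0.5519, 0.0311, 0.1711]
tcp_rot: [-2.227, -2.215, 0.0]
wrist_force: [-0.8, -0.3, 0.8]
width: 0.003
```

Call:
play_rows([
  [0, 0, 0.001, 0, 0],
  [0, 0, 0.001, 0, 0],
])

```text
time: 23.58
tool_pos: [0.5519, 0.0311, 0.1691]
tcp_rot: [-2.227, -2.216, 0.0]
wrist_force: [-0.8, -0.2, 0.7]
width: -0.001
```

Call:
play_rows([
  [0, 0, 0.001, 0, 0],
  [0, 0, 0.001, 0, 0],
])

```text
time: 23.82
tool_pos: [0.5521, 0.0311, 0.1675]
tcp_rot: [2.227, 2.215, 0.001]
wrist_force: [0.6, 0.2, 3.0]
width: 0.0
```

Call:
play_rows([
  [0, 0, 0.001, 0, 0],
  [0, 0, 0.001, 0, 0],
  [0, 0, 0, 0, 0],
  [0, 0, 0, 0, 0],
])

```text
time: 24.32
tool_pos: [0.5537, 0.0312, 0.1674]
tcp_rot: [2.225, 2.213, 0.005]
wrist_force: [-0.6, -0.4, 8.1]
width: 0.002
```

Call:
play_rows([
  [0, 0, -0.004, 0, 0],
  [0, 0, -0.03, 0, 30],
  [0, 0, -0.05, 0, 50],
  [0, 0, -0.055, 0, 50],
  [-0.03, 0, -0.005, 0, 50],
])

```text
time: 24.95
tool_pos: [0.5543, 0.0021, 0.315]
tcp_rot: [2.22, 2.214, 0.011]
wrist_force: [0.5, -0.5, 0.0]
width: 0.588
```

Call:
play_rows([
  [-0.045, -0.002, 0, 0, 40],
  [-0.06, -0.002, 0, 0, 40],
  [-0.043, 0, 0, 0, 40],
  [0, 0, 0, 0, 40],
  [0, 0, 0, 0, 40],
])

```text
time: 25.58
tool_pos: [0.5467, -0.1465, 0.3087]
tcp_rot: [-2.227, -2.214, -0.0]
wrist_force: [-0.3, 0.3, 0.1]
width: 0.465
```

Next I'll descend over the tab, with the jaws 40 mm apart against its 14 mm thickness.

Call:
play_rows([
  [0, -0.001, 0.04, 0, 40],
  [0, 0, 0.035, 0, 40],
  [0, 0, 0.018, 0, 40],
  [0, 0, 0, 0, 30],
  [0, 0, 0, 0, 20],
], squeeze=30)

```text
time: 26.2
tool_pos: [0.547, -0.1467, 0.2178]
tcp_rot: [2.225, 2.215, 0.002]
wrist_force: [0.5, -0.2, -0.2]
width: 0.236
```

Call:
play_rows([
  [0, 0, 0, 0, 10],
  [0, 0, 0, 0, 5],
  [0, 0, 0, 0, 5],
  [0, 0, 0, 0, 5],
])

```text
time: 26.7
tool_pos: [0.5462, -0.1468, 0.2174]
tcp_rot: [2.228, 2.214, 0.001]
wrist_force: [-3.7, 0.8, 5.8]
width: 0.157
```

Call:
play_rows([
  [0, 0, 0.008, 0, 5],
  [0, 0, 0.014, 0, 5],
  [0, 0, 0.014, 0, 5],
  [0, 0, 0.014, 0, 5],
  [0, 0, 0.01, 0, 5],
])

```text
time: 27.32
tool_pos: [0.5462, -0.1469, 0.1568]
tcp_rot: [2.228, 2.214, 0.001]
wrist_force: [-3.8, 1.8, 6.2]
width: 0.158
```

Call:
play_rows([
  [0, 0, 0.005, 0, 5],
  [0, 0, 0.0015, 0, 5],
  [0, 0, 0, 0, 5],
])

```text
time: 27.7
tool_pos: [0.5462, -0.1469, 0.1501]
tcp_rot: [2.228, 2.215, 0.001]
wrist_force: [-2.5, 1.0, 3.4]
width: 0.16
```

Call:
play_rows([
  [0, 0, 0, 0, 20],
  [0, 0, 0, 0, 32],
  [0, 0, -0.01, 0, 40],
  [0, 0, -0.03, 0, 40],
  [0, 0, -0.02, 0, 40],
])

```text
time: 28.32
tool_pos: [0.5468, -0.1471, 0.2118]
tcp_rot: [2.226, 2.214, 0.002]
wrist_force: [0.4, 0.5, 1.1]
width: 0.467
```

Run:
```python
from h import *
s=read_state();p=s["tool_pos"];print(np.round(p,4),s["wrist_force"],s["width"])
def crop(im,x,y,w,h,k):return cv2.resize(im[y:y+h,x:x+w],None,fx=k,fy=k,interpolation=cv2.INTER_CUBIC)[:,:,::-1]
cv2.imwrite("pics/c6.png",crop(read_camera("side"),285,140,100,85,7))
for n,q in(("rod top",(.551,.0305,.1674)),("tip",(.5495,-.0405,.1674))):print(n,(proj("side",q)-[285,140])*7+3)
```

```text
[ 0.5468 -0.1471  0.2118] [0.38600782 0.45163164 1.11136431] 0.46661071057647624
rod top [251.36733762 389.81090004]
tip [344.44187634 303.36890754]
```

View pics/c6.png

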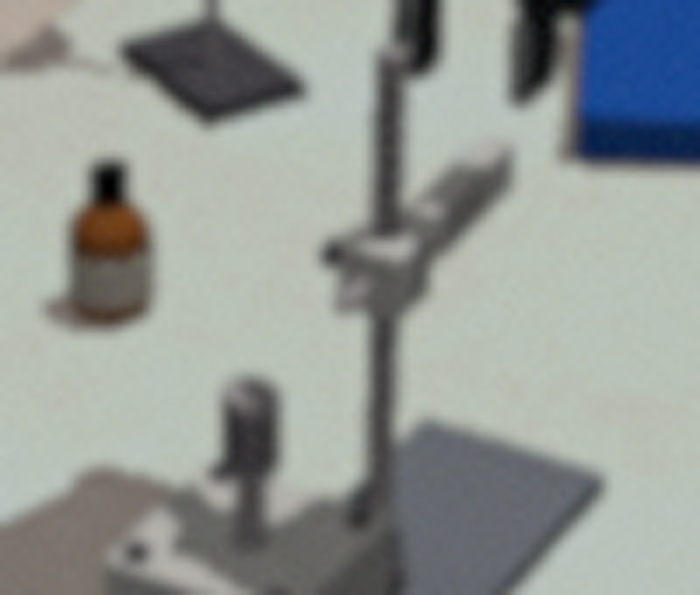

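The picture shows the rod standing at (250,388) and the pointer tip at about (346,303). The predicted positions for a level pointer are (251,390) and (344,303). I'll confirm with a light touch on the tab.

Call:
play_rows([
  [0, 0, 0, 0, 0],
  [0, 0, 0, 0, 0],
  [0, 0, 0.01, 0, 0],
  [0, 0, 0.012, 0, 0],
  [0, 0, 0.005, 0, 0],
], squeeze=20)

```text
time: 29.0
tool_pos: [0.5447, -0.1465, 0.1804]
tcp_rot: [-2.225, -2.213, 0.002]
wrist_force: [-0.6, 0.7, 0.4]
width: 0.002
```

Call:
play_rows([
  [0, 0, 0.001, 0, 0],
  [0, 0, 0.001, 0, 0],
  [0, 0, 0.001, 0, 0],
])

```text
time: 29.38
tool_pos: [0.5463, -0.147, 0.1801]
tcp_rot: [2.227, 2.215, 0.001]
wrist_force: [-1.0, -0.0, -0.0]
width: 0.0
```

Call:
play_rows([
  [0, 0, 0.0007, 0, 0],
  [0, 0, 0.0007, 0, 0],
])

```text
time: 29.62
tool_pos: [0.546, -0.1469, 0.1785]
tcp_rot: [2.227, 2.215, 0.0]
wrist_force: [-0.3, 0.5, -0.8]
width: -0.001
```

Call:
play_rows([
  [0, 0, 0.0007, 0, 0],
  [0, 0, 0, 0, 0],
])

```text
time: 29.88
tool_pos: [0.546, -0.1469, 0.1781]
tcp_rot: [2.227, 2.215, 0.0]
wrist_force: [-1.0, 0.2, 3.2]
width: 0.002
```

The tab top is at 0.178, so the tip is at about 0.166. The rod top is at 0.1674, a difference of about 1.3 mm. Now I'll retreat.

Call:
play_rows([
  [0, 0, -0.02, 0, 0],
  [0, 0, -0.04, 0, 0],
  [0, 0, -0.05, 0, 0],
  [0, 0, -0.03, 0, 0],
  [0, 0, 0, 0, 0],
])

```text
time: 30.5
tool_pos: [0.5479, -0.1475, 0.3226]
tcp_rot: [2.222, 2.21, 0.006]
wrist_force: [-0.1, 0.3, -0.8]
width: -0.001
```

Run:
```python
from h import *
s=read_state();print(np.round(s["tool_pos"],4),s["wrist_force"],s["time"])
i=read_camera("side");a=i[120:320,170:385];cv2.imwrite("pics/c7.png",cv2.resize(a,None,fx=3,fy=2.95,interpolation=cv2.INTER_CUBIC)[:,:,::-1])
```

```text
[ 0.5479 -0.1475  0.3226] [-0.14427773  0.26255116 -0.84553086] 30.5
```

View pics/c7.png

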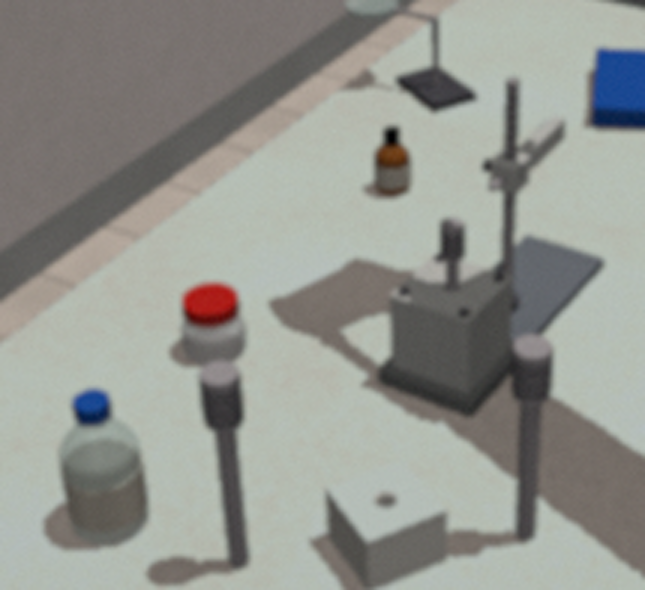

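The final picture shows the rod upright in the bore at (452,240) and the pointer level with it at (495,180). The bottles and jar are where they started, and the gripper is clear.

```bash
python3 -c "from workcell import *;print(finish_job())"
```

```text
the job is handed in; nothing more can be done
None
```

The job is handed in at about 30.5 s of the 58 s allowed; no verdict was reported. The smallest rod went from the white rack into the bore and was pressed until the plug was home. I then let go of it and slid the pointer down to the height of its top.

**Plug home:** the plug slid under a steady push of about 8 N over roughly 10 mm. The rod then stopped hard and held at 16 N wrist force, well under the 30 N limit. The foot is about 76 mm down the bore.

**Pointer height:** touching with shut fingers put the rod top at z ≈ 167.4 mm and the pointer tip at about 166.2 mm. That is about 1.2 mm apart, within the 4 mm tolerance.

**Last picture:** the rod stands upright, the bottles and jar look unmoved, and the gripper is clear of everything.

**Checks that disagreed:**
- By eye, heights in the side camera came out about 4 mm low on known points such as the post top and the rod top in its rack, so I used the touch measurements instead.
- The two cameras disagreed by up to about 4 mm on the rod top and the bore. I settled the bore's position by comparing the rod's foot with the bore up close, and the rod went in with at most about 2 N of side force.

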